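# Turn the nested parts bin so it stacks

## Robot

A 6-joint arm with a two-finger parallel gripper is mounted at the origin on the work surface. World frame = base frame: x ahead of the robot, y to its left, z up, the work surface at z = 0. Lengths are in m, angles in rad, forces in N, time in s.
With the tool pointing down it reaches from about 0.275 to 0.75 m from the base axis. Payload 10.2 kg.
Tool frame: the origin (TCP) lies midway between the tips of the shut fingers; the grasp point (between the pads) lies 19 mm behind it (env.hold_point_z is the distance from the TCP to the grasp point, in m); z points along the fingers, y is the line along which they close (so a half turn about z gives the same grasp; the last joint's range is limited). The gripper opens to 85 mm and grips with 20 to 120 N. Pads are 22 mm wide; open, the fingers measure 114 mm over their backs; the gripper's body (76 mm by 85 mm) begins 54 mm behind the grasp point. The pads swing forward as they close: fully open they stand 13 mm farther back than shut.
Start: joints at [-1.369, 0.313, 1.498, -0, 1.331, -0.223], TCP at [0.216, -0.478, 0.231] pointing down, gripper open.
Joint ranges: [-2.94, 2.94], [-0.97, 2.17], [0.19, 2.56], [-1.23, 4.37], [0.02, 3.11], [-2.88, 2.88]. Speed limits (rad/s): [2.39, 2.39, 3.01, 3.14, 3.14, 3.14].

## Interface

Orientations are given as a unit quaternion [x, y, z, w].
In Python, from bench import env, kinematics, monitor, eyes, job gives the robot as it stands. The module is installed in compiled form; this text tells all that it offers. Calls block until the motion is done:
- env.reach(position, orientation): joint-space move of the TCP to a pose.
- env.movel(position, velocity=0.15, frame=None, guard=None): straight line of the TCP; frame=None keeps the orientation; velocity is the mean speed in m/s. With guard (N) it stops when the force on the tool has changed by that much, and returns True; else False.
- env.set_joints(angles): joint-space move.
- env.release() and env.close_gripper(effort=None): open the fingers fully, or close them until they stop; effort is the grip in N (None keeps the last).
- env.hold(seconds).
- kinematics.ik(position, orientation): joint angles nearest the present ones, or None.
- monitor.sense(): the state.
- eyes.grab_frame(name): name is "scene" or "top"; returns a dict with "frame" (400x640x3 uint8, red, green, blue), "mtx" (3x3 intrinsics, pixels), "view" (4x4, takes a point from world to camera coordinates). Camera axes: x right, y down, z forward; pixel columns grow to the right and rows downward; lengths in m; the calibration is good to about 2 mm. A picture is of the moment at which its call begins. There is no depth.
A pose or a line that the arm cannot do raises env.MotionError and nothing moves.
- job.hand_in(): hands the job in; it is judged then, once.
The state is a dict: "clock": time; "joints": joint angles; "qvel": joint speeds; "joint_efforts": joint torques, N m; "position": TCP position; "ee_rot": TCP orientation; "contact_force": force on the tool from outside, world axes, zero at the start; "ft_torque": the same for the moment, N m; "finger_gap": opening from 0.0 (shut) to 1.0 (fully open); "gripper_force": force on a finger pad.
Only numpy, scipy, OpenCV 4.12 (cv2) and the standard library are available. Lean on these libraries where they do the work, as an engineer would, in place of code of your own. Each camera call takes 0.05 s, during which the arm holds its last target. There are 200 camera calls.

## Task

The small parts bin has been put into the base bin the nesting way, so it covers the wheels and shuts off the picking window. Lift it out by its square post, give it half a turn and set it down gently, without dropping it, so that it sits level with its four lugs on the base bin's ledges. Leave the base bin and the other things on the bench where they are.

Things in the scene. Friction and masses are not known exactly. Their poses are not given: they have to be found in the camera images.
- top_bin_mid (a point): The top bin: open blue plastic bin, 0.33 to 0.63 kg, body 180 (its x) x 108 (y) x 75 mm high, walls 4 mm; the lowest 10 mm is a foot of only 172 x 100 mm. This point is on its vertical centre line, 60 mm above its underside; axes are the bin's, z up. At the start it is nested: its x axis points as the base bin's does, its underside is 38 mm above the base bin's underside.
- top_bin_post (a point): Centre of the top face of the top bin's bare aluminium lift post: square, 30 x 30 mm, faces square to the bin's x and y, standing at the bin's centre from its floor to 120 mm above its underside, so 45 mm above its rim. The low dividers inside the bin end 50 mm above the underside.
- top_bin_lip (a point): Middle of the top edge of the top bin's cut-down end wall, which is only 40 mm high: x = -88, y = 0, z = 40 mm in the top bin.
- top_bin_lug (a point): Underside of one of the top bin's four lugs, at x = -20, y = 62, z = 14 mm in the bin. Each long side carries two lugs, 24 mm long in x, 18 mm high, centred at x = -20 and x = +60 mm, reaching out to y = +-70 mm, undersides all 14 mm above the bin's underside.
- base_bin: The base bin: blue plastic, 202 (x) x 160 (y) x 98 mm high, about 3 kg with the aluminium wheels lying in it (up to 31 mm high), standing loose on the bench. Origin at the centre of its underside, z up. When the top bin is turned half round, centred and lying on the ledges, its underside is 78 mm above this origin and it has 6 to 7 mm of play each way.
- base_bin_ledge (a point): Point on top of one ledge, x = 20, y = 68, z = 92 mm in the base bin. A ledge 16 mm wide runs along the inside of each long wall (y = 60 to 76 mm), 6 mm below the rim. Each has two slots 36 mm long, centred at x = -20 and x = +60 mm, with floors 52 mm above the underside, where the top bin's lugs stand when nested; between and beside the slots the ledge is flat.
- base_bin_window (a point): Middle of the sill of the base bin's picking window, at its -x end: between two corner returns (inner edges at y = +-44 mm) the end wall is only 45 mm high. When stacked, the top bin's cut-down end is at the opposite end.
- paint_tin: Bystander: steel tin, 100 mm diameter, 120 mm high; origin at the centre of its underside.
- thinner_bottle: Bystander: white bottle with red cap, 68 mm diameter, 180 mm high; origin at the centre of its underside.
- fastener_box: Bystander: closed cardboard carton 160 x 120 x 90 mm; origin at the centre of its underside.
- hub: Bystander: steel flanged hub, 100 mm diameter, 45 mm high; origin at the centre of its underside.
Not all that is in view belongs to the job. Leave any red or turquoise look-alike of the part that bears top_bin_mid alone.

How it is judged:
At the end, for the whole second after the job is handed in: The top bin stands turned half round on the base bin (its cut-down end over the base bin's closed +x end), centred within about 10 mm and 0.12 rad, level within 0.04 rad, its underside 78 mm (+-4 mm) above the base bin's underside, at rest. The base bin stands flat within 40 mm of where it began (x of top_bin_mid in the frame of base_bin between -0.011 and 0.011 m and y of top_bin_mid in the frame of base_bin between -0.01 and 0.01 m and z of top_bin_mid in the frame of base_bin between 0.134 and 0.142 m and x of top_bin_lip in the frame of base_bin above 0.07 m and angle between the x axis of top_bin_mid and the x axis of base_bin, either way round below 0.12 rad and angle between top_bin_mid's own z axis and vertical below 0.04 rad and angle between base_bin's own z axis and vertical below 0.03 rad and linear speed of top_bin below 0.02 m/s and angular speed of top_bin below 0.1 rad/s and distance of base_bin from where it was at the start of the episode below 0.04 m); the robot touches nothing.
It fails at once if the top bin is dropped (falls faster than 0.45 m/s, about 10 mm of free fall, while out of the fingers) (linear speed of top_bin above 0.45 m/s and contact force between the fingers and top_bin below 0.2 N).
It fails at once if the base bin is shoved more than 60 mm (distance of base_bin from where it was at the start of the episode above 0.06 m).
It fails at once if another thing on the bench is moved more than 30 mm (distance of any of paint_tin, thinner_bottle, fastener_box, hub from where it was at the start of the episode above 0.03 m).
It also fails if it takes over 48 s, if anything falls off the work surface, if the arm or the gripper's body presses on something with over 40 N, if the wrist force passes 120 N, or if a joint passes its speed limit or range.

## Working session

There is one attempt and no reset: what is moved stays moved. The work goes in short steps, each a Python script; the robot and the scene stay as the last script left them, time stands still between calls to the robot, and variables do not carry over. Pictures are saved under pics/ and viewed, at most 10 in all, crops included, and the job is handed in when it is done.

```bash
mkdir -p pics
python3 - <<'E'
from bench import env,monitor,eyes
import cv2,numpy as np
for n in("scene","top"):
    f=eyes.grab_frame(n);cv2.imwrite(f"pics/{n}0.png",f["frame"][:,:,::-1]);print(n,f["mtx"].round(1).tolist(),f["view"].round(4).tolist())
    np.savez(f"{n}0.npz",**f)
print(monitor.sense(),env.hold_point_z)
E
```

```text
scene [[480.0, 0.0, 312.0], [0.0, 480.0, 207.2], [0.0, 0.0, 1.0]] [[-0.6514, 0.7584, -0.0218, 0.3612], [0.5338, 0.4377, -0.7235, -0.1762], [-0.5392, -0.4829, -0.69, 1.5592], [0.0, 0.0, 0.0, 1.0]]
top [[437.8, 0.0, 312.8], [0.0, 437.8, 194.3], [0.0, 0.0, 1.0]] [[0.0099, -0.9999, 0.0028, -0.005], [-0.9788, -0.0103, -0.2045, 0.5336], [0.2045, -0.0007, -0.9789, 1.3198], [0.0, 0.0, 0.0, 1.0]]
{'clock': 0.1, 'joints': array([-1.36940164e+00,  3.13378962e-01,  1.49837242e+00, -2.98539015e-06,
        1.33102848e+00, -2.23334800e-01]), 'qvel': array([ 0.0007191 , -0.00084105, -0.00133306,  0.00031321, -0.0001229 ,
        0.00146955]), 'joint_efforts': array([ 1.50924134e-03, -4.12893319e+01, -2.60147595e+01, -2.19423232e-04,
        2.95556143e-03,  2.08606252e-05]), 'position': array([ 0.21630883, -0.47810214,  0.23079577]), 'ee_rot': array([ 9.77534979e-01,  2.10772418e-01,  5.06202230e-06, -5.93582377e-04]), 'contact_force': array([-1.1037855 , -0.23095622, -0.28187374]), 'ft_torque': array([-0.02317766,  0.05036262,  0.03579107]), 'gripper_force': 0.0, 'finger_gap': 1.0008086920488355} 0.0187
```

View pics/scene0.png

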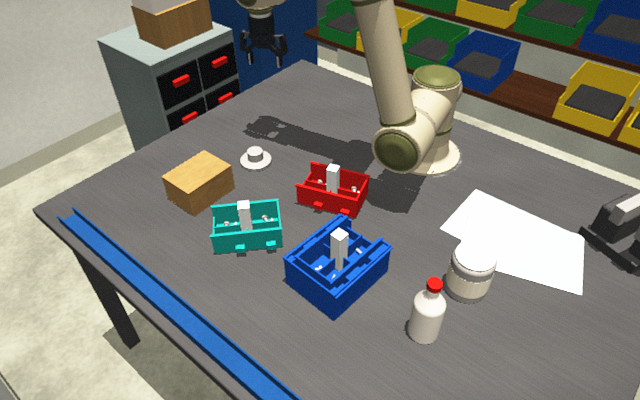

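View pics/top0.png

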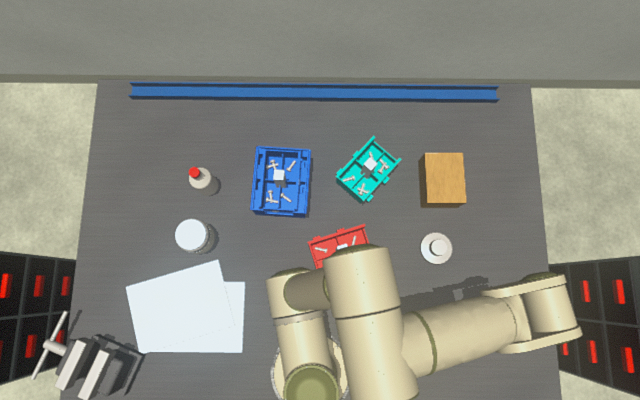

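Possible parts are the red bin (scene 333,188; top 340,245), the turquoise bin (scene 245,228; top 368,168) and the blue bin nested in the blue base (scene 338,262; top 280,181). By the description the blue one is the target. The post top is at about scene (340,233) and top (280,175). Next is a close crop of both views.

Run:
```python
import cv2,numpy as np
a=cv2.imread("pics/top0.png")[140:225,240:325];b=cv2.imread("pics/scene0.png")[205:320,275:400]
a=cv2.resize(a,None,fx=6,fy=6,interpolation=2);b=cv2.resize(b,None,fx=6,fy=6,interpolation=2)
cv2.imwrite("pics/ca.png",a);cv2.imwrite("pics/cb.png",b[:600])
```

```text
(no output)
```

View pics/ca.png

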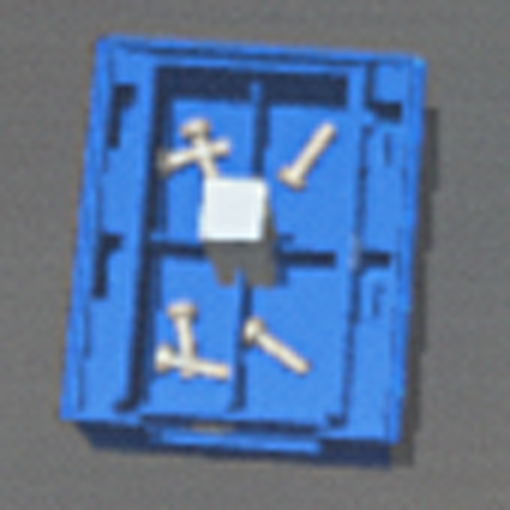

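View pics/cb.png

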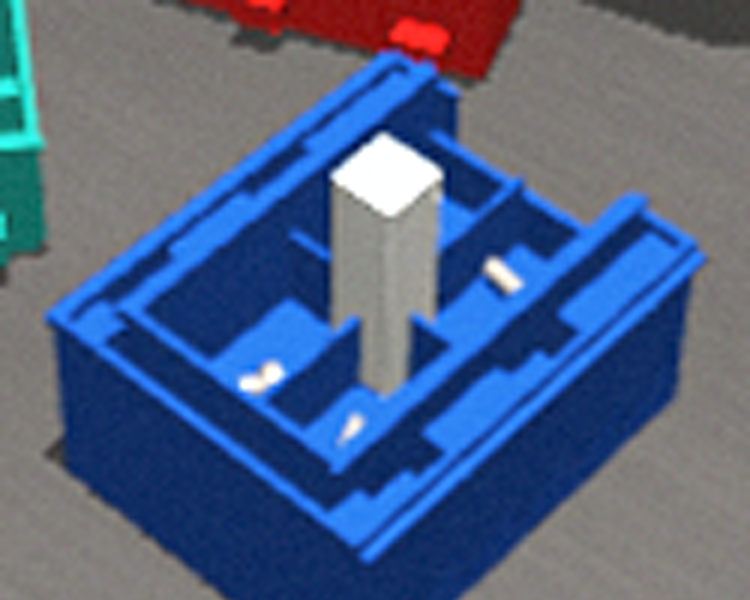

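The crops show the blue bin: its cut-down end and the base window face the robot, so base x is roughly world +x. I'll read the base rim corners and the post top from both crops and fit the poses.

```bash
cat > h.py <<'E'
import numpy as np
from scipy.optimize import least_squares
F={n:dict(np.load(f"{n}0.npz")) for n in("top","scene")}
def proj(n,P):
    P=np.atleast_2d(P);V=F[n]["view"];c=P@V[:3,:3].T+V[:3,3];u=c@F[n]["mtx"].T;return u[:,:2]/u[:,2:]
def T(p,L):
    x,y,a=p;c,s=np.cos(a),np.sin(a);L=np.array(L,float);return np.c_[x+c*L[:,0]-s*L[:,1],y+s*L[:,0]+c*L[:,1],L[:,2]]
def fit(L,obs,p0):
    """obs: {cam: (pixels, indices)}"""
    f=lambda p:np.concatenate([(proj(n,T(p,L)[i])-q).ravel() for n,(q,i) in obs.items()])
    r=least_squares(f,p0);return r.x,f(r.x).reshape(-1,2)
cr=lambda q,o,s=6:(np.array(q)+.5)/s-.5+o
E
python3 - <<'E'
from h import *
B=[(.101,.08,.098),(.101,-.08,.098),(-.101,.08,.098),(-.101,-.08,.098)]
ot=cr([(100,37),(427,60),(62,420),(394,441)],(240,140)); os_=cr([(365,557),(48,315),(705,258),(390,52)],(275,205))
for o in({"top":(ot,[0,1,2,3])},{"scene":(os_,[0,1,2,3])},{"top":(ot,[0,1,2,3]),"scene":(os_,[0,1,2,3])}):
    p,r=fit(B,o,[.5,.1,0]);print(p.round(4),r.round(1).tolist())
h=.015;P=[(h,h,.158),(h,-h,.158),(-h,h,.158),(-h,-h,.158)]
pt=cr([(206,177),(269,180),(199,240),(264,243)],(240,140));ps=cr([(390,217),(330,176),(442,176),(386,133)],(275,205))
for o in({"top":(pt,[0,1,2,3])},{"scene":(ps,[0,1,2,3])},{"top":(pt,[0,1,2,3]),"scene":(ps,[0,1,2,3])}):
    p2,r=fit(P,o,[.5,.1,0]);print(p2.round(4),r.round(1).tolist())
c,s=np.cos(p[2]),np.sin(p[2]);print(np.array([[c,s],[-s,c]])@(p2-p)[:2])
from bench import kinematics,monitor
from scipy.spatial.transform import Rotation as R
for k in(0,.5,1,-.5,-1):
  for z in (.15,.35):
    q=(R.from_euler('z',p[2]+k*np.pi)*R.from_euler('x',np.pi)).as_quat();print(k,z,kinematics.ik([p2[0],p2[1],z],q))
print(R.from_quat(monitor.sense()["ee_rot"]).as_matrix().round(2).tolist())
E
```

```text
[ 0.5712  0.0996 -0.0619] [[1.5, -0.0], [-1.7, -0.3], [1.3, 0.0], [-1.1, 0.3]]
[ 0.5772  0.1027 -0.0592] [[-1.1, -0.2], [0.8, 1.4], [-0.8, -1.6], [1.3, 0.7]]
[ 0.5744  0.1011 -0.0601] [[1.0, -0.9], [-2.2, -1.3], [0.9, -1.0], [-1.5, -0.8], [-1.0, -1.5], [1.1, 0.3], [-0.7, -2.6], [1.5, -0.1]]
[ 0.5699  0.101  -0.0527] [[0.1, 0.2], [-0.2, 0.4], [0.4, -0.4], [-0.2, -0.2]]
[ 0.5736  0.1023 -0.086 ] [[-0.2, -0.1], [0.2, -0.1], [0.2, -0.2], [-0.1, 0.3]]
[ 0.5718  0.1015 -0.0714] [[0.0, -0.5], [-0.3, -0.2], [0.2, -1.1], [-0.4, -0.8], [0.1, -0.7], [0.4, -0.6], [0.4, -0.9], [-0.0, -0.3]]
[-0.00258     0.00023678]
0 0.15 [-2.59997729e-02  5.05317530e-01  1.43532097e+00 -4.44089210e-16
  1.20095416e+00  1.60492871e+00]
0 0.35 [-2.59997729e-02  3.96705045e-01  1.07833069e+00 -4.44089210e-16
  1.66655692e+00  1.60492871e+00]
0.5 0.15 [-2.59997729e-02  5.05317530e-01  1.43532097e+00 -4.44089210e-16
  1.20095416e+00  3.41323817e-02]
0.5 0.35 [-2.59997729e-02  3.96705045e-01  1.07833069e+00 -4.44089210e-16
  1.66655692e+00  3.41323817e-02]
1 0.15 [-0.02599977  0.50531753  1.43532097  0.          1.20095416 -1.53666395]
1 0.35 [-0.02599977  0.39670504  1.07833069  0.          1.66655692 -1.53666395]
-0.5 0.15 None
-0.5 0.35 None
-1 0.15 [-0.02599977  0.50531753  1.43532097  0.          1.20095416 -1.53666395]
-1 0.35 [-0.02599977  0.39670504  1.07833069  0.          1.66655692 -1.53666395]
[[0.91, 0.41, -0.0], [0.41, -0.91, 0.0], [0.0, -0.0, -1.0]]
```

```bash
cat >> h.py <<'E'
from bench import env,kinematics,monitor,eyes,job
from scipy.spatial.transform import Rotation as R
import cv2
YAW=-.0605
Q=lambda k:(R.from_euler('z',YAW+k*np.pi)*R.from_euler('x',np.pi)).as_quat()
def st(t):
    s=monitor.sense();print(t,round(s["clock"],2),s["position"].round(4),s["contact_force"].round(1),s["ft_torque"].round(2),round(float(s["finger_gap"]),3),round(float(s["gripper_force"]),1))
E
python3 - <<'E'
from h import *
x,y=.5718,.1015
env.reach([x,y,.30],Q(.5));st("above")
print(env.movel([x,y,.20],.15,guard=10), env.movel([x,y,.120],.08,guard=6));st("down")
env.close_gripper(20);env.hold(.3);st("grip x")
for n in("top","scene"):
    f=eyes.grab_frame(n);np.savez(f"{n}1.npz",**f);cv2.imwrite(f"pics/{n}1.png",f["frame"][:,:,::-1])
a=cv2.imread("pics/top1.png")[130:230,230:330];b=cv2.imread("pics/scene1.png")[185:315,275:405]
cv2.imwrite("pics/g1.png",np.hstack([cv2.resize(a,(400,400),interpolation=2),cv2.resize(b,(400,400),interpolation=2)]))
E
```

```text
above 2.52 [0.5719 0.1007 0.2999] [-0.3 -1.3 -0.2] [ 0.03 -0.04 -0.04] 1.001 0.0
False False
down 4.49 [0.5721 0.1015 0.1206] [ 0.9 -0.8 -0.4] [-0.02 -0.02 -0.03] 0.999 0.0
grip x 5.33 [0.572  0.1015 0.1202] [ 1.8 -0.2  0.1] [-0.05 -0.35 -0.01] 0.351 23.6
```

View pics/g1.png

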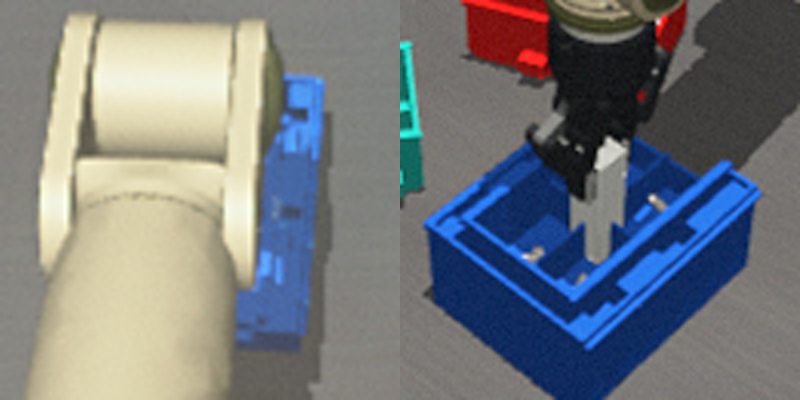

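The right half (scene) shows the fingers closed on the post along x (gap 30 mm) and the base undisturbed. Next I grip along y to centre the post that way too, then lift.

Run:
```python
from h import *
x,y=.572,.1015
env.release();env.reach([x,y,.120],Q(0));st("turned")
env.close_gripper(20);env.hold(.3);st("grip y")
f=eyes.grab_frame("scene");cv2.imwrite("pics/scene2.png",f["frame"][:,:,::-1])
env.close_gripper(90);env.hold(.3);st("grip 90")
print(env.movel([x,y,.150],.05,guard=25));st("lift30")
print(env.movel([x,y,.260],.12));st("lift")
f=eyes.grab_frame("scene");cv2.imwrite("pics/scene3.png",f["frame"][:,:,::-1])
i=[cv2.resize(cv2.imread(f"pics/scene{k}.png")[170:320,275:408],(400,451),interpolation=2) for k in(2,3)]
cv2.imwrite("pics/g2.png",np.hstack(i))
```

```text
turned 7.42 [0.572  0.1015 0.12  ] [-0.5 -1.  -0.2] [ 0.04  0.02 -0.01] 0.999 0.0
grip y 8.26 [0.572  0.1014 0.12  ] [-0.1 -0.9  0.8] [-0.2   0.07  0.02] 0.352 23.0
grip 90 8.82 [0.5722 0.1015 0.1202] [ 0.2 -2.   3.8] [-0.26  0.05  0.02] 0.338 89.5
False
lift30 9.57 [0.5718 0.1015 0.1497] [ 0.7  0.2 -4.3] [-0.07  0.03  0.02] 0.342 89.0
False
lift 10.64 [0.5717 0.1015 0.2591] [-0.5 -0.5 -4.8] [-0.03  0.02  0.02] 0.343 89.0
```

View pics/g2.png

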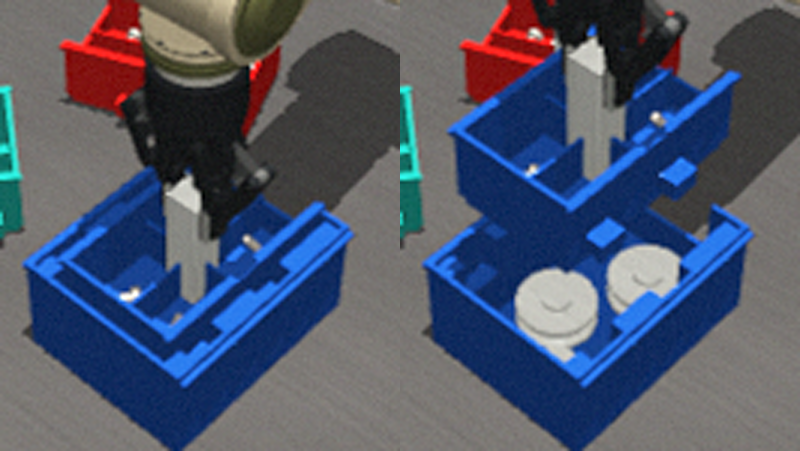

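Lifted cleanly: the bin hangs level and the base has stayed put. Now half a turn, then lower to just above the ledges and look.

Run:
```python
from h import *
x,y=.5744,.1011
env.reach([x,y,.262],Q(1));st("turned")
env.movel([x,y,.185],.1);env.hold(.2);st("low")
F={}
f=eyes.grab_frame("scene");cv2.imwrite("pics/scene4.png",f["frame"][:,:,::-1])
g=eyes.grab_frame("top");cv2.imwrite("pics/top4.png",g["frame"][:,:,::-1])
cv2.imwrite("pics/g4.png",cv2.resize(cv2.imread("pics/scene4.png")[190:315,278:408],(624,600),interpolation=2))
```

```text
turned 13.34 [0.5744 0.1011 0.262 ] [ 0.  -0.3 -5. ] [ 0.02 -0.02 -0.01] 0.342 89.0
low 14.46 [0.5746 0.1011 0.1855] [ 0.1  0.3 -5.6] [ 0.   -0.05 -0.02] 0.341 89.0
```

View pics/g4.png

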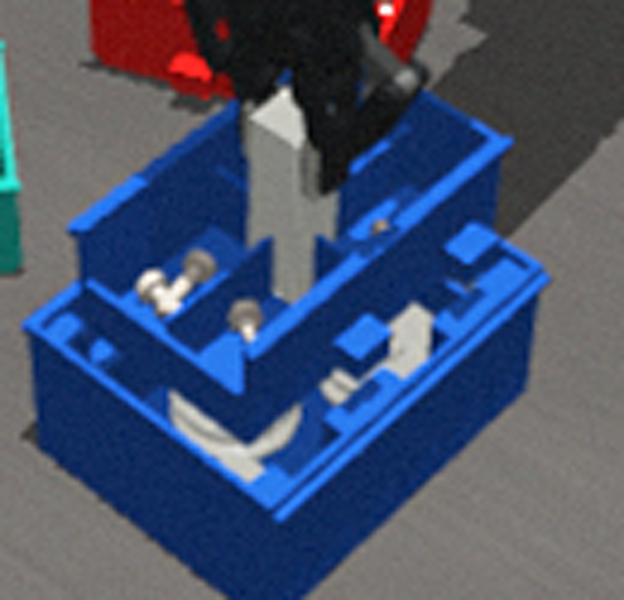

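Scene crop: the cut-down end is now over the base's +x end, the bin hovers level, and its lugs (362,338) and (472,245) are over the flat ledge parts. I'll fit the relative offset from pixels in this same view.

Run:
```python
from h import *
o=(278,190)
B=[(.101,.084,.098),(.101,-.084,.098),(-.101,.084,.098)]
q=cr([(280,521),(22,325),(550,278)],o,4.8);b,r=fit(B,{"scene":(q,[0,1,2])},[.57,.1,-.06]);print(b.round(4),r.round(1).tolist())
u=.1035;z=u+.032
L=[(.032,.070,z),(.008,.070,z),(.032,.054,z),(.008,.054,z),(-.048,.07,z),(-.072,.07,z),(-.09,.054,u+.075),(.09,-.054,u+.075)]
q=cr([(370,359),(390,339),(333,337),(352,316),(470,263),(494,241),(514,143),(69,230)],o,4.8)
t,r=fit(L,{"scene":(q,list(range(8)))},[.57,.1,-.06]);print(t.round(4),r.round(1).tolist())
t2,r=fit(L,{"scene":(q[:6],list(range(6)))},[.57,.1,-.06]);print(t2.round(4))
c,s=np.cos(YAW),np.sin(YAW);print("bin in base",np.array([[c,s],[-s,c]])@(t-b)[:2],t[2]-b[2])
```

```text
[ 0.5774  0.1028 -0.0611] [[-0.4, 0.2], [-0.0, 0.3], [0.5, -0.5]]
[ 0.5756  0.1019 -0.0678] [[-2.6, 0.6], [0.3, -1.3], [-0.4, 1.3], [2.8, -0.3], [-0.3, 0.8], [1.3, -0.3], [-2.0, -0.4], [1.0, -0.3]]
[ 0.5775  0.1015 -0.0372]
bin in base [-0.00169886 -0.00096084] -0.006715784816297081
```

Bin is within about 2 mm of centre; I apply a small correction, lower under guard, release and look.

Run:
```python
from h import *
x,y=.5756,.1016
env.movel([x,y,.168],.05,guard=12);st("a")
print(env.movel([x,y,.156],.012,guard=4));env.hold(.3);st("contact")
```

```text
a 15.05 [0.5756 0.1016 0.1677] [-1.1  0.4 -4.6] [-0.06  0.04 -0.  ] 0.342 89.0
True
contact 16.02 [0.5756 0.1016 0.1602] [-0.9 -0.2  5.7] [0.04 0.02 0.04] 0.338 90.2
```

Contact came at z = 0.160, exactly as expected for the ledges. Releasing.

Run:
```python
from h import *
env.release();env.hold(.3);st("rel")
env.movel([.5756,.1016,.30],.12,guard=15);st("up")
env.set_joints([-1.369,0.313,1.498,0,1.331,-0.223]);env.hold(.5);st("home")
im=[]
for n,c in(("scene",(190,315,278,408)),("top",(135,225,235,330))):
    f=eyes.grab_frame(n)["frame"][:,:,::-1];cv2.imwrite(f"pics/{n}5.png",f);im.append(cv2.resize(f[c[0]:c[1],c[2]:c[3]],(400,385),interpolation=2))
cv2.imwrite("pics/g5.png",np.hstack(im))
```

```text
rel 16.92 [0.5748 0.1016 0.1587] [-0.1  0.3 -0.5] [-0.01 -0.01  0.02] 0.998 0.0
up 18.24 [0.5754 0.1016 0.2992] [-0.1  0.5 -1. ] [ 0.03 -0.01  0.05] 1.001 0.0
home 21.18 [ 0.2166 -0.4781  0.2311] [ 0.3  0.4 -0.9] [ 0.02 -0.01 -0.02] 0.998 0.0
```

View pics/g5.png

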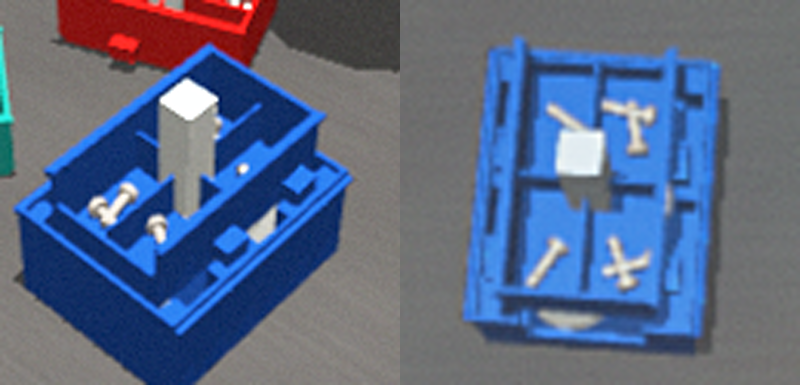

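Both views show the bin seated level and centred between the side walls, with its cut-down end over the +x end and the picking window open. One numeric check of the post against the base, then hand in.

Run:
```python
from h import *
for n,q,o,s,b in(("scene",(189,99),(278,190),(400/130,385/125),(.5774,.1028)),("top",(581,154),(235,135),(400/95,385/90),(.5712,.0996))):
    q=np.array(q,float)-(400,0)*(np.array(n=="top"));q=(q+.5)/s-.5+o
    t,_=fit([(0,0,.198)],{n:(q[None],[0])},[.57,.1,0]);print(n,(t[:2]-b).round(4))
```

```text
scene [-0.0024 -0.0003]
top [0.     0.0015]
```

```bash
python3 -c "
from bench import job
print(job.hand_in())"
```

```text
the job is handed in; nothing more can be done
None
```

The top bin was lifted out, given half a turn and set down on the base bin's ledges; the cameras put it level and within about 3 mm of centre, and the job was handed in at about 21 s, though no verdict came back.

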